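# Hold a flange down in the hand press

### The job

Hold the flange down in its seat with the small hand press. First fasten the seat plate: push its captive wing knob fully down and, only then, turn it clockwise as far as it goes, so that it stays locked down. Then flip the upright safety catch fully over to the side, out of the way of the lever, pull the lever's bar handle all the way toward the front of the press, and keep it there: finish while still holding the handle pulled, without letting go. Leave the tape roll, the hand loupe and the small red box where they are.

Things in the scene. Friction and masses are not known exactly. Their poses are not given: they have to be found in the camera images.
- press: small grey C-frame hand press, fixed. Origin: base underside on the ram's axis; x to the press's back, y left, z up. mm: base x -75..105, y -85..105, 12 thick; column x 52..95, head x -18..95, both y -22..22, head z 85..130; 16 mm square ram up to z 166. Aluminium seat plate (top z 18): flange at the origin, knob at (-45, 80). Lever and catch on the right at y -50
- flange: plain steel turned flange, 36 mm diameter, 20 mm high, standing loose in a shallow ring on the seat plate under the ram's foot; origin at the centre of its underside. It is in place already and needs no handling
- ram_foot: round dark steel foot (22 mm diameter) at the lower end of the ram; underside 14 mm below its origin, 14 mm above the flange at the start. It descends 18 mm as the lever is pulled and so presses on the flange through a spring (about 9 N)
- knob_grip (a point): centre of the wing of the black captive knob, front left of the press. Wing 36 mm long (point x), 10 thick (y), 28 high; point at mid-height, 80 mm over the bench. It stands on a 32 mm disc, top 14 mm below the point; under that a 42 mm steel collar, top 37 mm below the point. At the start the wing is parallel to the press's x axis
- screw_push (a joint): how far the knob is pushed down, m: 0 up (start), 0.008 fully down; a spring (2.5 N rising to 7 N) lifts it again unless it is locked. Turning is blocked by the collar (0.15 rad of play) until it is more than 0.0055 down
- screw_turn (a joint): turn of the knob, rad, clockwise seen from above, 0 at the start, stop at 1.35. Turned while pushed down it catches under the collar and stays about 0.0055 down when let go
- catch_tab (a point): centre of the steel thumb tab of the upright flip catch, in front of the lever on the press's right. Tab 34 mm along press x, 8 thick (y), 40 high; centre about (-44, -50, 145) mm in the press frame when upright. Behind the tab is the catch's 10 x 8 mm strip, 105 mm high from the hinge, top at z 165
- catch_hinge (a point): point on the catch's hinge line below the tab, at press (-44, -50, 60); the line is parallel to the press's x axis. 85 mm from hinge to tab centre
- catch (a joint): angle of the catch, rad: 0 upright, blocking the lever; grows as it folds to the right (press -y), stop at 1.35 (nearly flat). Stiff hinge, stays where it is left; about 1.2 N at the tab moves it
- pull_bar: black round bar handle (it turns freely on its own axis) on top of the steel lever, 14 mm diameter, 98 mm long, parallel to the press's y axis, sticking out to the right; origin on its axis where the lever's rod meets it, ends 19 mm left and 79 mm right of that. The rod is 11 mm thick and has, 41 mm above the hinge, a steel arm pointing forward that the catch blocks
- bar_grip (a point): centre of the free part of the bar handle, 40 mm right of the rod; at press (71, -90, 205) at the start, (-38, -90, 188) with the lever fully pulled. Nothing stands within 60 mm in front of or behind it at its height
- lever_hinge (a point): the lever's hinge, at press (30, -50, 108); its axis is parallel to the press's y axis; 105 mm from the bar's axis
- lever (a joint): angle of the lever, rad: 0 at rest (leaning 0.4 to the back), grows as the bar is pulled to the front (press -x), stop at 1.1. A spring pulls it back: about 4 N at the bar at rest, 10 N fully pulled. With the catch upright it is blocked at 0.1 to 0.2
- tape_roll: bystander: roll of masking tape lying flat, 81 mm diameter, 19 mm high; origin under its centre
- the_hand_loupe: bystander: black folding hand loupe lying flat, 36 x 64 x 11 mm; origin under its centre
- red_box: bystander: small red and dark box lying flat, 63 x 90 x 25 mm; origin under its centre
- microscope (a point): the foot of the fixed white stereo microscope to the left of the work, only an obstacle: on a round foot, about 340 mm tall, its parts reach 120 mm to every side of this point; pass above 0.45 m or in front of it

How it is judged:
On the way, in this order (a step that is already met when the one before it is completed fails the run):
1. the knob is turned home and locked down (value of joint screw_turn above 1 rad and value of joint screw_push above 0.004 m), for 0.2 s.
2. the catch is flipped over to the side (value of joint catch above 1 rad), for 0.2 s.
3. the lever is pulled to its stop and held (value of joint lever above 0.98 rad and contact force between the fingers and pull_bar above 2 N), for 0.2 s.
At the end, for the whole second after the job is handed in: Knob turned past 1.0 rad and locked at least 4 mm down; catch folded past 1.0 rad; lever held at rest past 0.98 rad (stop at 1.1) by the fingers with more than 2 N on the bar handle; ram foot presses the flange with more than 2 N; flange upright within 6 mm of the ram's axis (all of step 1 and all of step 3 and value of joint catch above 1 rad and velocity of joint lever between -0.1 and 0.1 rad/s and contact force between ram_foot and flange above 2 N and horizontal distance between flange and press below 0.006 m and angle between flange's own z axis and vertical below 0.1 rad); the arm keeps its last pose, push and grip.
It fails at once if the knob is forced round without being pushed down (value of joint screw_turn above 0.35 rad and value of joint screw_push below 0.003 m).
It fails at once if the lever is pulled hard against the upright catch (value of joint catch below 0.3 rad and value of joint lever above 0.3 rad).
It fails at once if the tape roll is displaced (distance of tape_roll from where it was at the start of the episode above 0.02 m).
It fails at once if the hand loupe is displaced (distance of the_hand_loupe from where it was at the start of the episode above 0.02 m).
It fails at once if the red box is displaced (distance of red_box from where it was at the start of the episode above 0.02 m).
It also fails if it takes over 69 s, if anything falls off the work surface, if the arm or the gripper's body presses on something with over 40 N, if the wrist force passes 120 N, or if a joint passes its speed limit or range.

### The arm

A 6-joint arm with a two-finger parallel gripper is mounted at the origin on a cart in front of the work surface, level with it; the furniture and walls round the work are solid. World frame = base frame: x ahead of the robot, y to its left, z up, the work surface at z = 0. Lengths are in m, angles in rad, forces in N, time in s.
With the tool pointing down it reaches from about 0.35 to 0.725 m from the base axis. Payload 6 kg.
Tool frame: the origin (TCP) lies midway between the tips of the shut fingers; the grasp point (between the pads) lies 19 mm behind it; z points along the fingers, y is the line along which they close (so a half turn about z gives the same grasp; the last joint's range is limited). The gripper opens to 85 mm and grips with 20 to 120 N. Pads are 22 mm wide; open, the fingers measure 114 mm over their backs; the gripper's body (76 mm by 85 mm) begins 54 mm behind the grasp point. The pads swing forward as they close: fully open they stand 13 mm farther back than shut.
Start: joints at [1.598, 0.04, 0.085, 0, -1.615, -0.334], TCP at [0.181, 0.572, 0.231] pointing down, gripper open.
Joint ranges: [-2.56, 2.56], [-1.29, 2.01], [-1.08, 1.49], [-3.29, 1.98], [-2.81, -0.18], [-2.99, 2.99]. Speed limits (rad/s): [2.57, 2.57, 3.01, 3.14, 3.14, 3.14].

### API

Orientations are given as a unit quaternion [x, y, z, w].
In Python, from station import robot gives the robot as it stands.
- The arm moves only by the shell command python3 -m jog 'ROWS' [OPENING]. ROWS is JSON, a list of rows, each an object of numbers: "dx", "dy", "dz": the shift along the tool's x, y, z in m; "roll": the turn about the tool's z in degrees. In form: [{"dx": .., "dy": .., "dz": .., "roll": ..}, ...]. A call has exactly 8 rows; each row shifts and turns the commanded pose from where the row before left it, along the tool's axes as they then stand; what a row does not reach is not made up. A row lasts 1/8 s, in which the tool goes at most 62.5 mm and 10.7 degrees, less where a joint would pass 70% of its speed; a pose out of reach is approached as far as the arm can. A call is refused whole if a number of a shift passes 0.0625 or a number of a turn 10.7, either way. A call with a gripper value outside its range is refused whole. OPENING is the closure, from 0 (fully open) to 1 (shut), set as the call begins (- or left out, the last holds). The fingers move at their own pace and stop on an object; the grip force is fixed at half the most. Time passes only in rows, so rows that do not move let the fingers close, or fill a call up. It gives the time, the measured TCP pose, the force, the opening and the grip force at its end, in the units of the state.
- robot.read_state(): the state, without advancing time (a new reading comes with each control period).
- robot.grab_frame(name): name is "scene" or "side" or "wrist"; returns (picture, depth): 420x560x3 uint8, red, green, blue; 420x560 float32, m along the optical axis (not along the pixel's ray), 0 where there is no reading.
- robot.get_calibration(name): a dict with "vertical_fov" (degrees; the focal length in pixels is half the picture's height over the tangent of half this angle, whatever the lens; pixels are square), "cx", "cy" (the principal point, pixels), "position" and "attitude" of the camera in the world. Camera axes: x right, y up, looking along -z (the intrinsics and any distortion apply to the point x, -y, -z); pixel columns grow to the right and rows downward; lengths in m; the calibration is good to about 2 mm. The wrist camera is an equidistant fisheye: a pixel r from the principal point sees the ray r / f radians off the axis. A picture is of the moment at which its call begins: read the wrist's pose just before it. get_calibration takes no time and is no camera call; for the wrist camera it gives the pose at the moment of the call.
- robot.job_done(): hands the job in; it is judged then, once.
The state is a dict: "time": time; "joint_positions": joint angles; "dq": joint speeds; "tau": joint torques, N m; "tcp_pos": TCP position; "eef_rot": TCP orientation; "wrist_force": force on the tool from outside, world axes, zero at the start; "ft_torque": the same for the moment, N m; "finger_gap": finger opening in m; "finger_force": force on a finger pad.
Only numpy, scipy, OpenCV 4.12 (cv2) and the standard library are available. Lean on these libraries where they do the work, as an engineer would, in place of code of your own. Each camera call takes 0.05 s, during which the arm holds its last target. There are 200 camera calls.

## Working session

There is one attempt and no reset: what is moved stays moved. The work goes in short steps, Python scripts to look and compute and a shell command to move; the robot and the scene stay as the last step left them, time stands still between calls to the robot, and variables do not carry over. Pictures are saved under pics/ and viewed, at most 10 in all, crops included, and the job is handed in when it is done.

```bash
mkdir -p pics; ls; cat > h.py <<'E'
import numpy as np,cv2,pickle
from scipy.spatial.transform import Rotation as R
from station import robot
def grab(n):
    c=robot.get_calibration(n); p,d=robot.grab_frame(n); cv2.imwrite(f'pics/{n}_{robot.read_state()["time"]:.2f}.png',p[:,:,::-1]); return p,d,c
def cloud(d,c):
    H,W=d.shape; f=H/2/np.tan(np.radians(c['vertical_fov'])/2)
    v,u=np.mgrid[:H,:W]; P=np.stack([(u-c['cx'])/f*d,-(v-c['cy'])/f*d,-d],-1)
    return R.from_quat(c['attitude']).apply(P.reshape(-1,3)).reshape(H,W,3)+c['position']
E
python3 - <<'E'
from h import *
for n in('scene','side'):
    p,d,c=grab(n); print(c); np.savez(f'{n}.npz',p=p,d=d,P=cloud(d,c))
s=robot.read_state(); print(s)
E
ls pics
```

```text
pics
{'vertical_fov': 46.250174812331366, 'cx': 279.19420295346634, 'cy': 206.34596090535308, 'position': array([ 0.33228863, -1.17527128,  0.72288751]), 'attitude': array([ 0.48006446, -0.04684793, -0.07274535,  0.87295561])}
{'vertical_fov': 52.31875086463468, 'cx': 282.3948923188201, 'cy': 216.49580156911566, 'position': array([ 0.11336978, -1.03066713,  0.94139601]), 'attitude': array([ 0.39610505, -0.09342279, -0.19442917,  0.89250785])}
{'time': 0.1, 'joint_positions': array([ 1.59771571e+00,  4.07656067e-02,  8.39163316e-02, -3.64676582e-04,
       -1.61549486e+00, -3.33705663e-01]), 'dq': array([-0.00123767, -0.00092633,  0.00279735,  0.00100288, -0.00018687,
       -0.00172979]), 'tau': array([-6.14377655e-03, -3.69347978e+01,  3.48281908e+01,  6.95174083e+00,
       -4.59011528e-03, -5.80112257e-06]), 'tcp_pos': array([0.18105045, 0.57173101, 0.23038253]), 'eef_rot': array([ 9.88259233e-01, -1.52784343e-01, -4.04193949e-05,  7.94026244e-04]), 'wrist_force': array([ 0.57020904, -0.05882852, -0.67298892]), 'ft_torque': array([0.03164533, 0.00744207, 0.00079394]), 'finger_force': 0.0, 'finger_gap': 0.08557597847033203}
scene_0.05.png
side_0.10.png
```

View pics/scene_0.05.png

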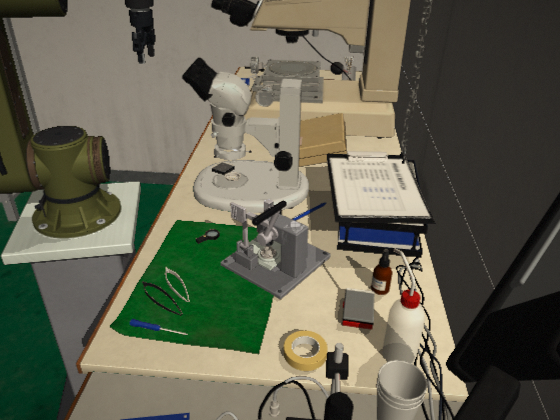

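View pics/side_0.10.png

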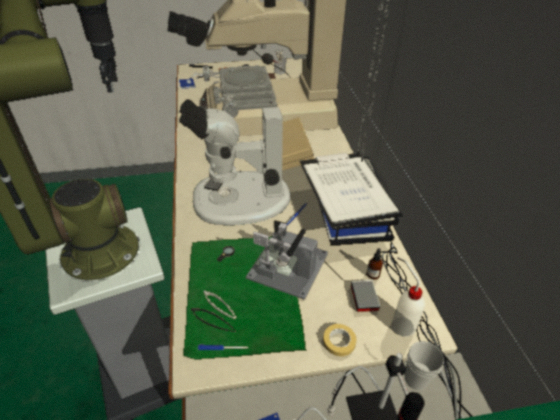

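The scene view shows the press at about (275,255), the microscope behind it at (250,190), the loupe at (207,237), the tape at (305,350) and the red box at (357,308). I'll zoom in on the press and get its cloud.

```bash
python3 - <<'E'
from h import *
for n,(u0,u1,v0,v1) in dict(scene=(205,345,190,305),side=(235,340,195,300)).items():
    z=np.load(n+'.npz'); c=z['p'][v0:v1,u0:u1,::-1]; cv2.imwrite(f'pics/crop_{n}.png',cv2.resize(c,None,fx=5.5,fy=5.2,interpolation=cv2.INTER_CUBIC))
    P=z['P'][v0:v1,u0:u1].reshape(-1,3)
    print(n,[f"{h}:{((P[:,2]>h)&(P[:,2]<h+.005)).sum()}" for h in np.arange(-.01,.22,.005).round(3)])
z=np.load('scene.npz')
for nm,(u,v) in dict(tape=(291,350),box=(357,300),loupe=(207,237),mic=(230,195),mat=(240,320),basecorner=(223,262)).items(): print(nm,z['P'][v,u].round(3))
E
```

```text
scene ['-0.01:13', '-0.005:3326', '0.0:4316', '0.005:887', '0.01:1609', '0.015:560', '0.02:434', '0.025:612', '0.03:868', '0.035:149', '0.04:130', '0.045:80', '0.05:70', '0.055:82', '0.06:99', '0.065:82', '0.07:61', '0.075:70', '0.08:75', '0.085:66', '0.09:146', '0.095:367', '0.1:153', '0.105:120', '0.11:132', '0.115:122', '0.12:104', '0.125:379', '0.13:121', '0.135:40', '0.14:46', '0.145:74', '0.15:107', '0.155:74', '0.16:101', '0.165:30', '0.17:9', '0.175:11', '0.18:7', '0.185:9', '0.19:3', '0.195:6', '0.2:60', '0.205:125', '0.21:94', '0.215:0']
side ['-0.01:62', '-0.005:2371', '0.0:2467', '0.005:724', '0.01:983', '0.015:448', '0.02:311', '0.025:491', '0.03:635', '0.035:103', '0.04:100', '0.045:37', '0.05:35', '0.055:37', '0.06:78', '0.065:53', '0.07:41', '0.075:44', '0.08:40', '0.085:46', '0.09:145', '0.095:424', '0.1:164', '0.105:50', '0.11:49', '0.115:63', '0.12:53', '0.125:281', '0.13:119', '0.135:26', '0.14:38', '0.145:65', '0.15:101', '0.155:48', '0.16:67', '0.165:15', '0.17:1', '0.175:0', '0.18:0', '0.185:0', '0.19:0', '0.195:0', '0.2:15', '0.205:96', '0.21:65', '0.215:0']
tape [ 0.469 -0.57   0.02 ]
box [ 0.627 -0.465  0.022]
loupe [ 0.335 -0.184  0.014]
mic [ 0.406 -0.022  0.031]
mat [ 0.386 -0.464  0.003]
basecorner [ 0.366 -0.283  0.011]
```

View pics/crop_scene.png

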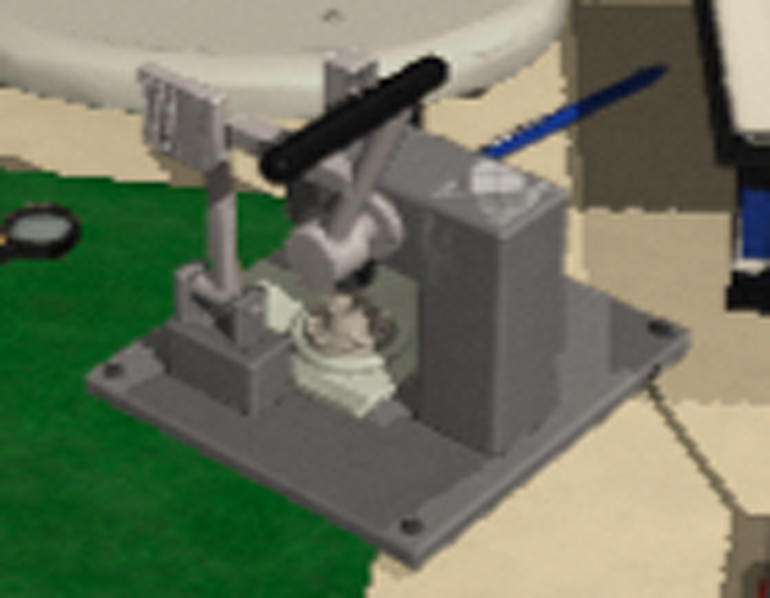

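The crop shows the press's column to the right (its back), the catch tab at crop (185,120), which is pixel (239,213), and the bar from pixel (255,222) to (284,203). The knob is hidden behind the head. I'll fit the pose of a box model to both clouds.

```bash
cat > fit.py <<'E'
from h import *
from scipy.optimize import least_squares
B=np.array([[-75,105,-85,105,0,12],[52,95,-22,22,12,130],[-18,95,-22,22,85,130],[-8,8,-8,8,130,166],
 [-61,-27,-54,-46,125,165],[-49,-39,-54,-46,60,165],[64,78,-129,-31,198,212]])/1e3
c=(B[:,::2]+B[:,1::2])/2; hh=(B[:,1::2]-B[:,::2])/2
def sdf(q):
    a=np.abs(q[:,None]-c)-hh
    return (np.linalg.norm(np.maximum(a,0),axis=2)+np.minimum(a.max(2),0))
def loc(t,P):
    C,S=np.cos(t[2]),np.sin(t[2]); d=P-np.array([t[0],t[1],t[3]])
    return np.stack([C*d[:,0]+S*d[:,1],-S*d[:,0]+C*d[:,1],d[:,2]],-1)
def res(t,P): return np.abs(sdf(loc(t,P))).min(1)
if __name__=='__main__':
  for n in('scene','side','both'):
    P=np.concatenate([np.load(k+'.npz')['P'].reshape(-1,3) for k in(('scene','side') if n=='both' else (n,))])
    P=P[(P[:,2]>.006)&(P[:,2]<.22)]
    best=None
    for y in np.radians(range(-90,91,15)):
        t=np.array([.46,-.25,y,0])
        for r in(.16,.11,.11):
            Q=P[np.linalg.norm(P[:,:2]-t[:2],axis=1)<r]
            s=least_squares(res,t,args=(Q,),loss='soft_l1',f_scale=.003); t=s.x
        cost=res(t,Q).clip(0,.01).mean()
        if best is None or cost<best[0]: best=(cost,t,len(Q))
    print(n,best[0],best[2],best[1].round(4),np.degrees(best[1][2]))
  t=best[1]; np.save('pose.npy',t)
  Q=P[np.linalg.norm(P[:,:2]-t[:2],axis=1)<.2]
  q=loc(t,Q); k=np.linalg.norm(q[:,:2]-[-.045,.08],axis=1)<.024
  k&=q[:,2]>.02
  print('knob pts',k.sum(),(q[k][::max(1,k.sum()//15)]*1e3).round())
  for lo,hi,nm in((.19,.22,'bar'),):
    m=(q[:,2]>lo)&(q[:,2]<hi); print(nm,m.sum(),q[m].min(0).round(4),q[m].max(0).round(4),np.median(q[m],0).round(4))
  m=(q[:,0]<-.02)&(q[:,2]>.12)&(q[:,1]<-.03); print('tab',m.sum(),q[m].min(0).round(4),q[m].max(0).round(4),np.median(q[m],0).round(4))
E
python3 fit.py
```

```text
scene 0.0037409204509007894 5233 [ 4.672e-01 -2.878e-01 -7.533e-01  5.000e-04] -43.161975115350835
side 0.0038856713818999082 3475 [ 0.4694 -0.2893 -0.7606  0.0008] -43.57978317577234
both 0.003814970223136349 8710 [ 4.680e-01 -2.883e-01 -7.547e-01  6.000e-04] -43.241040373664
knob pts 83 [[-46.  96.  92.]
 [-49.  94.  93.]
 [-42.  93.  92.]
 [-47.  87.  92.]
 [-32.  88.  95.]
 [-47.  88.  87.]
 [-53.  88.  81.]
 [-36.  83.  90.]
 [-40.  86.  82.]
 [-44.  88.  75.]
 [-43.  85.  74.]
 [-44.  88.  67.]
 [-43.  87.  65.]
 [-42.  83.  64.]
 [-59.  94.  40.]
 [-55.  94.  37.]
 [-54.  81.  41.]]
bar 464 [ 0.0509 -0.1292  0.1918] [ 0.0728 -0.0336  0.2131] [ 0.0633 -0.086   0.2083]
tab 461 [-0.0692 -0.0516  0.12  ] [-0.02   -0.0373  0.1652] [-0.0427 -0.0459  0.1469]
```

```bash
cat > fit2.py <<'E'
from fit import *
import fit
B[0,4]=-.1; fit.c=(B[:,::2]+B[:,1::2])/2; fit.hh=(B[:,1::2]-B[:,::2])/2
def r2(t,Q):
    q=loc(t,Q); s=fit.sdf(q); m=s.min(1); low=Q[:,2]<.005
    return np.where(low,np.maximum(-s[:,0],0),np.abs(m))
A={k:np.load(k+'.npz')['P'].reshape(-1,3) for k in('scene','side')}
A['both']=np.concatenate(list(A.values()))
for n,P in A.items():
    best=None
    for y in(-1.,-.75,-.5,-.25):
        t=np.array([.468,-.288,y,0])
        for r in(.2,.17):
            Q=P[(np.linalg.norm(P[:,:2]-t[:2],axis=1)<r)&(P[:,2]>-.01)&(P[:,2]<.22)&((P[:,2]<.015)|(P[:,2]>.1))]
            Q=Q[(Q[:,2]<.004)|(Q[:,2]>.008)]
            q=loc(t,Q); Q=Q[~((np.linalg.norm(q[:,:2]-[0.03,-.05],axis=1)<.05)&(q[:,2]<.18)&(q[:,2]>.1)&(q[:,1]<-.024))] if r<.2 else Q
            for fs in(.004,.0015):
                t=least_squares(r2,t,args=(Q,),loss='cauchy',f_scale=fs).x
        cost=r2(t,Q).clip(0,.01).mean()
        if best is None or cost<best[0]: best=(cost,t,len(Q))
    print(n,best[0]*1e3,best[2],best[1].round(4),np.degrees(best[1][2]))
    t=best[1]; q=loc(t,P)
    def st(nm,m): print('  ',nm,m.sum(),np.percentile(q[m],[3,50,97],axis=0).T.round(4).tolist())
    near=np.abs(q).max(1)<.25
    st('bar',near&(q[:,2]>.19)&(q[:,2]<.22)&(np.hypot(q[:,0],q[:,1])<.16))
    st('tab',near&(np.abs(q[:,0]+.044)<.03)&(q[:,2]>.13)&(q[:,2]<.17)&(np.abs(q[:,1]+.05)<.03))
    st('headtop',near&(np.abs(q[:,2]-.13)<.004)&(np.abs(q[:,1])<.035)&(q[:,0]>-.03)&(q[:,0]<.11))
    st('base',(np.abs(q[:,2]-.012)<.003)&(np.abs(q[:,:2])<.115).all(1))
np.save('pose.npy',t)
# overlay
for n in('scene','side'):
    p=np.load(n+'.npz')['p'][:,:,::-1].copy(); c=robot.get_calibration(n); f=210/np.tan(np.radians(c['vertical_fov'])/2)
    p=cv2.resize(p,None,fx=4,fy=4,interpolation=cv2.INTER_CUBIC); B[0,4]=0
    for b in B:
        V=np.array([[b[i],b[2+j],b[4+k]] for i in(0,1) for j in(0,1) for k in(0,1)])
        C,S=np.cos(t[2]),np.sin(t[2]); W=V@np.array([[C,S,0],[-S,C,0],[0,0,1]])+[t[0],t[1],t[3]]
        X=R.from_quat(c['attitude']).inv().apply(W-c['position']); uv=np.stack([c['cx']+f*X[:,0]/-X[:,2],c['cy']-f*X[:,1]/-X[:,2]],-1)*4
        for a in range(8):
            for k in(1,2,4):
                if not a&k: cv2.line(p,tuple(uv[a].astype(int)),tuple(uv[a|k].astype(int)),(0,0,255),1)
    cv2.imwrite(f'pics/ov_{n}.png',p[760:1240,810:1400] if n=='scene' else p[760:1240,900:1400])
E
python3 fit2.py
```

```text
scene 0.5760750503932824 8199 [ 4.698e-01 -2.814e-01 -8.367e-01 -7.000e-04] -47.938941763930465
   bar 289 [[0.0669, 0.0746, 0.0779], [-0.1277, -0.0866, -0.0395], [0.2006, 0.2094, 0.2127]]
   tab 245 [[-0.0567, -0.0354, -0.0177], [-0.058, -0.0554, -0.0502], [0.1309, 0.1501, 0.1653]]
   headtop 421 [[0.0173, 0.0622, 0.0949], [-0.0221, -0.0027, 0.0185], [0.1268, 0.1298, 0.1319]]
   base 1665 [[-0.0624, 0.0613, 0.1049], [-0.0838, -0.0474, 0.0952], [0.0095, 0.012, 0.0144]]
side 0.5880709536903672 6027 [ 0.4708 -0.2831 -0.8256 -0.0009] -47.30216810153388
   bar 176 [[0.0633, 0.0706, 0.0762], [-0.1283, -0.0867, -0.0394], [0.2041, 0.2104, 0.2135]]
   tab 171 [[-0.0584, -0.0375, -0.0181], [-0.0578, -0.0546, -0.049], [0.1315, 0.1509, 0.1655]]
   headtop 350 [[-0.0118, 0.0566, 0.0933], [-0.0215, -0.0052, 0.0181], [0.1266, 0.1298, 0.1328]]
   base 1086 [[-0.0709, 0.0476, 0.1036], [-0.0838, -0.0504, 0.0889], [0.0093, 0.0119, 0.0147]]
both 0.5924759343636453 14244 [ 4.700e-01 -2.820e-01 -8.301e-01 -8.000e-04] -47.561473679622786
   bar 465 [[0.0653, 0.073, 0.0774], [-0.128, -0.0867, -0.0394], [0.2012, 0.2097, 0.2131]]
   tab 415 [[-0.0575, -0.0362, -0.018], [-0.0577, -0.0549, -0.0496], [0.1309, 0.1503, 0.1654]]
   headtop 769 [[-0.0048, 0.0598, 0.0943], [-0.0219, -0.004, 0.0184], [0.1267, 0.1298, 0.1324]]
   base 2752 [[-0.0672, 0.0571, 0.1045], [-0.0838, -0.0487, 0.0931], [0.0094, 0.012, 0.0146]]
```

```bash
python3 - <<'E'
from h import *
P=np.concatenate([np.load(k+'.npz')['P'].reshape(-1,3) for k in('scene','side')])
for lo,hi in((.015,.05),(.05,.12),(.12,.2),(.2,.28),(.28,.36),(.36,.5),(.5,.9)):
    m=(P[:,0]>.28)&(P[:,0]<.75)&(P[:,1]>-.17)&(P[:,1]<.25)&(P[:,2]>lo)&(P[:,2]<hi)
    q=P[m]; 
    if len(q): print(lo,hi,len(q),np.percentile(q[:,:2],[2,50,98],axis=0).T.round(3).tolist())
# tall things near arm path at y>.25
for lo,hi in((.05,.3),(.3,.6)):
    m=(P[:,0]>.1)&(P[:,0]<.8)&(P[:,1]>.25)&(P[:,1]<.9)&(P[:,2]>lo)&(P[:,2]<hi); q=P[m]; print('far',lo,hi,len(q),q[:,0].min() if len(q) else 0)
t=np.load('pose.npy'); C,S=np.cos(t[2]),np.sin(t[2])
for n,v in dict(knob=(-45,80),catch0=(-60,-27),catch1=(-60,-116),bar=(71,-90),bar2=(-38,-90)).items():
    x,y=np.array(v)/1e3; print(n,(t[0]+C*x-S*y).round(4),(t[1]+S*x+C*y).round(4))
E
```

```text
0.015 0.05 7879 [[0.32, 0.455, 0.622], [-0.077, 0.02, 0.164]]
0.05 0.12 4900 [[0.542, 0.693, 0.747], [-0.164, 0.006, 0.23]]
0.12 0.2 3779 [[0.376, 0.526, 0.745], [-0.047, 0.02, 0.158]]
0.2 0.28 3455 [[0.374, 0.47, 0.592], [-0.024, 0.014, 0.065]]
0.28 0.36 4211 [[0.318, 0.407, 0.594], [-0.011, 0.025, 0.099]]
0.36 0.5 190 [[0.325, 0.343, 0.362], [0.031, 0.06, 0.117]]
far 0.05 0.3 7668 0.14801795304470558
far 0.3 0.6 10544 0.1005477233360602
knob 0.4987 -0.1948
catch0 0.4096 -0.256
catch1 0.3439 -0.316
bar 0.4515 -0.3952
bar2 0.3779 -0.3147
```

View pics/ov_side.png

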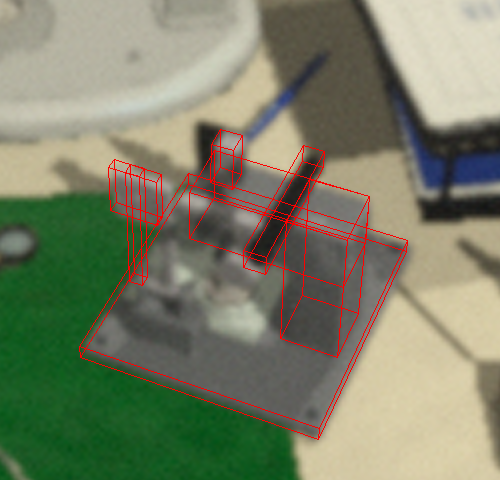

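The overlay matches the image: base outline, bar and tab all line up. The press is at (0.470, -0.282) with yaw -47.6°. Next I lift above the microscope and traverse.

```bash
python3 -m jog '[{"dx":0.0148,"dy":0.0176,"dz":-0.034},{"dx":0.0148,"dy":0.0176,"dz":-0.034},{"dx":0.0148,"dy":0.0176,"dz":-0.034},{"dx":0.0148,"dy":0.0176,"dz":-0.034},{"dx":0.0148,"dy":0.0176,"dz":-0.034},{"dx":0.0148,"dy":0.0176,"dz":-0.034},{"dx":0.0148,"dy":0.0176,"dz":-0.034},{"dx":0.0148,"dy":0.0176,"dz":-0.034}]' 0.4
```

```text
schema error: expected keys dx, dy, dz, roll
```

```bash
python3 -m jog '[{"dx":0.0148,"dy":0.0176,"dz":-0.034,"roll":0},{"dx":0.0148,"dy":0.0176,"dz":-0.034,"roll":0},{"dx":0.0148,"dy":0.0176,"dz":-0.034,"roll":0},{"dx":0.0148,"dy":0.0176,"dz":-0.034,"roll":0},{"dx":0.0148,"dy":0.0176,"dz":-0.034,"roll":0},{"dx":0.0148,"dy":0.0176,"dz":-0.034,"roll":0},{"dx":0.0148,"dy":0.0176,"dz":-0.034,"roll":0},{"dx":0.0148,"dy":0.0176,"dz":-0.034,"roll":0}]' 0.4
```

```text
time: 1.1
tcp_pos: [0.2517, 0.4012, 0.5041]
eef_rot: [0.988, -0.153, -0.0, 0.0]
wrist_force: [-0.3, 0.5, 0.0]
finger_gap: 0.0513
finger_force: 0.0
```

```bash
python3 -m jog '[{"dx":0.0254,"dy":0.0306,"dz":0,"roll":0},{"dx":0.0254,"dy":0.0306,"dz":0,"roll":0},{"dx":0.0254,"dy":0.0306,"dz":0,"roll":0},{"dx":0.0254,"dy":0.0306,"dz":0,"roll":0},{"dx":0.0254,"dy":0.0306,"dz":0,"roll":0},{"dx":0.0254,"dy":0.0306,"dz":0,"roll":0},{"dx":0.0254,"dy":0.0306,"dz":0,"roll":0},{"dx":0.0254,"dy":0.0306,"dz":0,"roll":0}]' && python3 -m jog '[{"dx":0.0254,"dy":0.0306,"dz":0,"roll":0},{"dx":0.0254,"dy":0.0306,"dz":0,"roll":0},{"dx":0.0254,"dy":0.0306,"dz":0,"roll":0},{"dx":0.0254,"dy":0.0306,"dz":0,"roll":0},{"dx":0.0254,"dy":0.0306,"dz":0,"roll":0},{"dx":0.0254,"dy":0.0306,"dz":0,"roll":0},{"dx":0.0254,"dy":0.0306,"dz":0,"roll":0},{"dx":0.0254,"dy":0.0306,"dz":0,"roll":0}]'
```

```text
time: 2.1
tcp_pos: [0.3715, 0.106, 0.5032]
eef_rot: [0.988, -0.153, -0.0, -0.0]
wrist_force: [1.1, 0.2, -0.4]
finger_gap: 0.051
finger_force: 0.0
time: 3.1
tcp_pos: [0.4915, -0.1888, 0.5029]
eef_rot: [0.988, -0.153, -0.0, 0.0]
wrist_force: [1.0, 0.6, 0.4]
finger_gap: 0.0512
finger_force: 0.0
```

```bash
python3 -m jog '[{"dx":0,"dy":0,"dz":0,"roll":10},{"dx":0,"dy":0,"dz":0,"roll":10},{"dx":0,"dy":0,"dz":0,"roll":10},{"dx":0.0093,"dy":-0.0013,"dz":0.06,"roll":0},{"dx":0,"dy":0,"dz":0.06,"roll":0},{"dx":0,"dy":0,"dz":0.06,"roll":0},{"dx":0,"dy":0,"dz":0.06,"roll":0},{"dx":0,"dy":0,"dz":0.06,"roll":0}]' && python3 - <<'E'
from h import *
p,d,c=grab('wrist'); print(c,robot.read_state()['joint_positions'])
H=420; f=210/np.tan(np.radians(c['vertical_fov'])/2)
v,u=np.mgrid[:H,:560]; dx,dy=u-c['cx'],v-c['cy']; r=np.hypot(dx,dy); th=r/f; k=np.where(th<1.4,np.tan(th),np.nan)/np.maximum(r,1e-9)
P=np.stack([dx*k*d,-dy*k*d,-d],-1); P=R.from_quat(c['attitude']).apply(P.reshape(-1,3)).reshape(H,560,3)+c['position']
np.savez('wrist.npz',p=p,P=P)
t=np.load('pose.npy'); C,S=np.cos(t[2]),np.sin(t[2]); q=(P-[t[0],t[1],t[3]])@np.array([[C,-S,0],[S,C,0],[0,0,1]])
m=(d>0)&(np.hypot(q[...,0]+.045,q[...,1]-.08)<.035)
for lo,hi in((.035,.048),(.05,.07),(.085,.1)):
    k=m&(q[...,2]>lo)&(q[...,2]<hi); print(lo,k.sum(),np.percentile(q[k],[2,50,98],axis=0).T.round(4).tolist() if k.any() else '')
E
ls pics
```

```text
time: 4.1
tcp_pos: [0.4978, -0.1934, 0.201]
eef_rot: [0.915, -0.403, -0.0, -0.0]
wrist_force: [0.7, -0.4, -0.3]
finger_gap: 0.0516
finger_force: 0.0
{'vertical_fov': 65.70646984690485, 'cx': 279.6767456958092, 'cy': 206.2314609682167, 'position': array([ 0.55338109, -0.25450038,  0.3438812 ]), 'attitude': array([ 0.05823935, -0.14951752,  0.92034991, -0.35666333])} [ 0.00611337 -0.13349084 -0.15618085 -0.00488374 -1.56334437  0.73424722]
0.035 448 [[-0.0541, -0.0315, -0.0229], [0.0634, 0.0778, 0.1027], [0.0365, 0.0433, 0.0452]]
0.05 554 [[-0.0557, -0.0422, -0.0296], [0.0684, 0.0776, 0.0976], [0.0629, 0.067, 0.0686]]
0.085 532 [[-0.0595, -0.0417, -0.0259], [0.0782, 0.083, 0.088], [0.0882, 0.0945, 0.0962]]
crop_scene.png
crop_side.png
ov_scene.png
ov_side.png
scene_0.05.png
side_0.10.png
wrist_4.15.png
```

View pics/wrist_4.15.png

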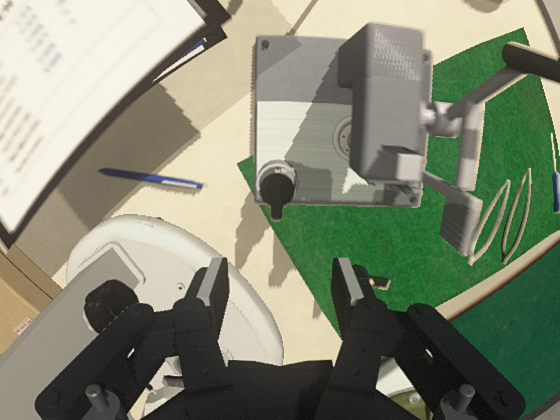

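```bash
python3 - <<'E'
from h import *
grab('scene')
E
ls pics
```

```text
crop_scene.png
crop_side.png
ov_scene.png
ov_side.png
scene_0.05.png
scene_4.20.png
side_0.10.png
wrist_4.15.png
```

The wrist view shows the knob at (275,190), with its wing along the image column between the two fingers, which is the alignment I want. Next I check how far the arm is from the microscope.

View pics/scene_4.20.png

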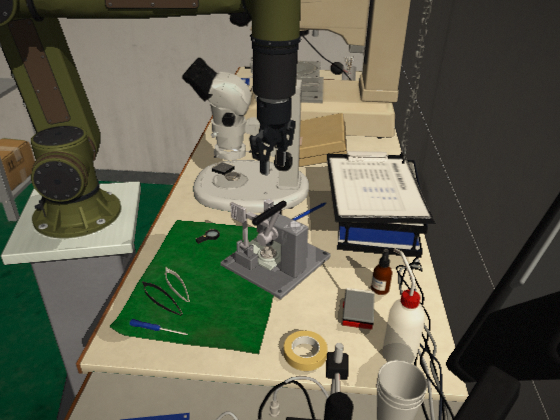

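The forearm stays high and clear of the microscope. Now I descend onto the wing and grip it.

```bash
python3 -m jog '[{"dx":0.003,"dy":-0.0015,"dz":0.03,"roll":0},{"dx":0,"dy":0,"dz":0.03,"roll":0},{"dx":0,"dy":0,"dz":0.03,"roll":0},{"dx":0,"dy":0,"dz":0.025,"roll":0},{"dx":0,"dy":0,"dz":0.015,"roll":0},{"dx":0,"dy":0,"dz":0,"roll":0},{"dx":0,"dy":0,"dz":0,"roll":0},{"dx":0,"dy":0,"dz":0,"roll":0}]' && python3 -m jog '[{"dx":0,"dy":0,"dz":0,"roll":0},{"dx":0,"dy":0,"dz":0,"roll":0},{"dx":0,"dy":0,"dz":0,"roll":0},{"dx":0,"dy":0,"dz":0,"roll":0},{"dx":0,"dy":0,"dz":0,"roll":0},{"dx":0,"dy":0,"dz":0,"roll":0},{"dx":0,"dy":0,"dz":0,"roll":0},{"dx":0,"dy":0,"dz":0,"roll":0}]' 1
```

```text
time: 5.2
tcp_pos: [0.5022, -0.1948, 0.0747]
eef_rot: [0.915, -0.403, 0.001, -0.0]
wrist_force: [-1.0, 0.2, 0.6]
finger_gap: 0.0516
finger_force: 0.0
time: 6.2
tcp_pos: [0.5019, -0.1945, 0.0735]
eef_rot: [0.915, -0.403, 0.0, -0.0]
wrist_force: [3.1, 4.2, 1.7]
finger_gap: 0.0086
finger_force: 61.3
```

```bash
python3 -m jog '[{"dx":0,"dy":0,"dz":0.003,"roll":0},{"dx":0,"dy":0,"dz":0.003,"roll":0},{"dx":0,"dy":0,"dz":0.002,"roll":0},{"dx":0,"dy":0,"dz":0.0015,"roll":0},{"dx":0,"dy":0,"dz":0,"roll":0},{"dx":0,"dy":0,"dz":0,"roll":0},{"dx":0,"dy":0,"dz":0,"roll":0},{"dx":0,"dy":0,"dz":0,"roll":0}]'
```

```text
time: 7.2
tcp_pos: [0.5021, -0.1946, 0.0657]
eef_rot: [0.915, -0.403, 0.001, -0.0]
wrist_force: [-1.0, 6.7, 9.4]
finger_gap: 0.0093
finger_force: 62.5
```

```bash
python3 -m jog '[{"dx":0,"dy":0,"dz":0.001,"roll":0},{"dx":0,"dy":0,"dz":0.001,"roll":0},{"dx":0,"dy":0,"dz":0,"roll":0},{"dx":0,"dy":0,"dz":0,"roll":0},{"dx":0,"dy":0,"dz":0,"roll":0},{"dx":0,"dy":0,"dz":0,"roll":0},{"dx":0,"dy":0,"dz":0,"roll":0},{"dx":0,"dy":0,"dz":0,"roll":0}]'
```

```text
time: 8.2
tcp_pos: [0.5024, -0.1948, 0.0655]
eef_rot: [0.915, -0.403, 0.002, -0.0]
wrist_force: [-4.2, 8.8, 17.6]
finger_gap: 0.0084
finger_force: 63.7
```

```bash
python3 -m jog '[{"dx":0,"dy":0,"dz":0,"roll":5},{"dx":0,"dy":0,"dz":0,"roll":5},{"dx":0,"dy":0,"dz":0,"roll":5},{"dx":0,"dy":0,"dz":0,"roll":5},{"dx":0,"dy":0,"dz":0,"roll":5},{"dx":0,"dy":0,"dz":0,"roll":5},{"dx":0,"dy":0,"dz":0,"roll":5},{"dx":0,"dy":0,"dz":0,"roll":5}]'; python3 -c "
from h import *
s=robot.read_state();print(s['ft_torque'],s['joint_positions'])"
```

```text
time: 9.2
tcp_pos: [0.5016, -0.195, 0.0655]
eef_rot: [0.721, -0.693, 0.001, 0.0]
wrist_force: [-7.6, 8.5, 20.0]
finger_gap: 0.0086
finger_force: 63.8
[3.06767394 2.57985923 0.12256227] [ 0.00410662 -0.08215848 -0.33979674  0.0017634  -1.31220072  0.03624124]
```

```bash
python3 -m jog '[{"dx":0,"dy":0,"dz":0,"roll":5},{"dx":0,"dy":0,"dz":0,"roll":5},{"dx":0,"dy":0,"dz":0,"roll":5},{"dx":0,"dy":0,"dz":0,"roll":5},{"dx":0,"dy":0,"dz":0,"roll":5},{"dx":0,"dy":0,"dz":0,"roll":5},{"dx":0,"dy":0,"dz":0,"roll":5},{"dx":0,"dy":0,"dz":0,"roll":5}]'; python3 -m jog '[{"dx":0,"dy":0,"dz":0,"roll":0},{"dx":0,"dy":0,"dz":0,"roll":0},{"dx":0,"dy":0,"dz":0,"roll":0},{"dx":0,"dy":0,"dz":0,"roll":0},{"dx":0,"dy":0,"dz":0,"roll":0},{"dx":0,"dy":0,"dz":0,"roll":0},{"dx":0,"dy":0,"dz":0,"roll":0},{"dx":0,"dy":0,"dz":0,"roll":0}]' 0.3;  python3 -c "
from h import *
s=robot.read_state();print(s['ft_torque'],s['joint_positions'])"
```

```text
time: 10.2
tcp_pos: [0.501, -0.1949, 0.0655]
eef_rot: [-0.441, 0.897, -0.0, -0.001]
wrist_force: [-9.4, 10.0, 21.2]
finger_gap: 0.0088
finger_force: 64.6
time: 11.2
tcp_pos: [0.5015, -0.1947, 0.0619]
eef_rot: [-0.442, 0.897, -0.0, -0.0]
wrist_force: [0.3, -0.0, -0.2]
finger_gap: 0.0595
finger_force: 0.0
[-0.0221133   0.00518049  0.04182579] [ 3.70830705e-03 -7.89915565e-02 -3.43065572e-01  1.34434988e-04
 -1.30669702e+00 -6.59568016e-01]
```

```bash
python3 -m jog '[{"dx":0,"dy":0,"dz":-0.02,"roll":0},{"dx":0,"dy":0,"dz":-0.04,"roll":0},{"dx":0,"dy":0,"dz":-0.04,"roll":0},{"dx":0,"dy":0,"dz":-0.04,"roll":0},{"dx":0,"dy":0,"dz":0,"roll":0},{"dx":0,"dy":0,"dz":0,"roll":0},{"dx":0,"dy":0,"dz":0,"roll":0},{"dx":0,"dy":0,"dz":0,"roll":0}]'; python3 - <<'E'
from h import *
p,d,c=grab('wrist')
H=420; f=210/np.tan(np.radians(c['vertical_fov'])/2)
v,u=np.mgrid[:H,:560]; dx,dy=u-c['cx'],v-c['cy']; r=np.hypot(dx,dy); k=np.tan(r/f)/np.maximum(r,1e-9)
P=np.stack([dx*k*d,-dy*k*d,-d],-1); P=R.from_quat(c['attitude']).apply(P.reshape(-1,3)).reshape(H,560,3)+c['position']
t=np.load('pose.npy'); C,S=np.cos(t[2]),np.sin(t[2]); q=(P-[t[0],t[1],t[3]])@np.array([[C,-S,0],[S,C,0],[0,0,1]])
m=(d>0)&(np.hypot(q[...,0]+.045,q[...,1]-.08)<.03)&(q[...,2]>.078)&(q[...,2]<.11)
Q=q[m]; print(m.sum(),np.percentile(Q[:,2],[50,80,90,98]).round(4),Q.mean(0).round(4))
T=Q[Q[:,2]>np.percentile(Q[:,2],90)-.004]
w,V=np.linalg.eigh(np.cov(T[:,:2].T)); print(np.sqrt(w)*np.sqrt(12),np.degrees(np.arctan2(V[1,1],V[0,1])),T.mean(0))
E
ls pics|grep wrist
```

```text
time: 12.2
tcp_pos: [0.5011, -0.1947, 0.2009]
eef_rot: [-0.442, 0.897, 0.0, -0.001]
wrist_force: [0.1, 0.1, 0.8]
finger_gap: 0.0598
finger_force: 0.0
501 [0.0892 0.0899 0.0902 0.0906] [-0.043   0.0809  0.0887]
[0.0096121  0.03467708] 100.68968754212689 [-0.04314112  0.08186524  0.08913945]
wrist_12.25.png
wrist_4.15.png
```

The knob's wing has turned about 79° and sits 5.5 mm lower, so it is locked. Next is the catch.

```bash
python3 -m jog '[{"dx":0,"dy":0,"dz":0,"roll":10},{"dx":0.027,"dy":0.004,"dz":0,"roll":0},{"dx":0.027,"dy":0.004,"dz":0,"roll":0},{"dx":0.027,"dy":0.004,"dz":0,"roll":0},{"dx":0.026,"dy":0.003,"dz":0,"roll":0},{"dx":0,"dy":0,"dz":0,"roll":0},{"dx":0,"dy":0,"dz":0.03,"roll":0},{"dx":0,"dy":0,"dz":0.031,"roll":0}]' 1; python3 - <<'E'
from h import *
grab('scene'); s=robot.read_state(); t=np.load('pose.npy'); C,S=np.cos(t[2]),np.sin(t[2]); d=s['tcp_pos']-[t[0],t[1],t[3]]; print((d@np.array([[C,-S,0],[S,C,0],[0,0,1]])).round(4),s['joint_positions'].round(3))
E
```

```text
time: 13.25
tcp_pos: [0.4127, -0.2557, 0.1402]
eef_rot: [-0.362, 0.932, -0.0, 0.0]
wrist_force: [0.7, 0.7, 0.4]
finger_gap: 0.0001
finger_force: 0.0
[-0.0602 -0.0251  0.1358] [-0.138 -0.264 -0.369 -0.003 -1.472 -0.692]
```

```bash
python3 -m jog '[{"dx":0.008,"dy":0,"dz":0,"roll":0},{"dx":0.012,"dy":0,"dz":0.001,"roll":0},{"dx":0.012,"dy":0,"dz":0.001,"roll":0},{"dx":0.011,"dy":0,"dz":0.0045,"roll":0},{"dx":0.011,"dy":0,"dz":0.0045,"roll":0},{"dx":0.0095,"dy":0,"dz":0.0075,"roll":0},{"dx":0.009,"dy":0,"dz":0.0075,"roll":0},{"dx":0.0065,"dy":0,"dz":0.01,"roll":0}]' && python3 -m jog '[{"dx":0.0065,"dy":0,"dz":0.01,"roll":0},{"dx":0.004,"dy":0,"dz":0.01,"roll":0},{"dx":0.001,"dy":0,"dz":0.003,"roll":0},{"dx":0,"dy":0,"dz":0,"roll":0},{"dx":0,"dy":0,"dz":0,"roll":0},{"dx":0,"dy":0,"dz":0,"roll":0},{"dx":0,"dy":0,"dz":0,"roll":0},{"dx":0,"dy":0,"dz":0,"roll":0}]'; python3 - <<'E'
from h import *
s=robot.read_state(); t=np.load('pose.npy'); C,S=np.cos(t[2]),np.sin(t[2]); d=s['tcp_pos']-[t[0],t[1],t[3]]; print((d@np.array([[C,-S,0],[S,C,0],[0,0,1]])).round(4),s['joint_positions'].round(3))
E
```

```text
time: 14.3
tcp_pos: [0.3535, -0.3096, 0.1043]
eef_rot: [-0.362, 0.932, -0.0, -0.0]
wrist_force: [0.1, 0.0, 1.6]
finger_gap: 0.0004
finger_force: 0.5
time: 15.3
tcp_pos: [0.3456, -0.3168, 0.0819]
eef_rot: [-0.362, 0.932, -0.0, -0.0]
wrist_force: [-1.2, 0.1, -1.1]
finger_gap: 0.0002
finger_force: 0.0
[-0.0583 -0.1153  0.0827] [-0.309 -0.292 -0.489  0.    -1.373 -0.521]
```

```bash
python3 -m jog '[{"dx":0,"dy":0,"dz":-0.0475,"roll":0},{"dx":0,"dy":0,"dz":-0.0475,"roll":0},{"dx":0,"dy":0,"dz":-0.0475,"roll":0},{"dx":0,"dy":0,"dz":-0.0475,"roll":0},{"dx":0,"dy":0,"dz":0,"roll":0},{"dx":0,"dy":0,"dz":0,"roll":0},{"dx":0,"dy":0,"dz":0,"roll":0},{"dx":0,"dy":0,"dz":0,"roll":0}]' 0.3; python3 - <<'E'
from h import *
t=np.load('pose.npy'); C,S=np.cos(t[2]),np.sin(t[2]); M=np.array([[C,-S,0],[S,C,0],[0,0,1]])
for n in('scene','side'):
    p,d,c=grab(n); P=cloud(d,c); q=(P-[t[0],t[1],t[3]])@M
    m=(d>0)&(q[...,0]>-.065)&(q[...,0]<-.02)&(q[...,1]<-.06)&(q[...,1]>-.17)&(q[...,2]>.03)&(q[...,2]<.17)
    print(n,m.sum(),np.percentile(q[m],[2,50,98],axis=0).T.round(4).tolist())
    m=(d>0)&(q[...,2]>.19)&(q[...,2]<.216)&(q[...,0]>.05)&(q[...,0]<.1)&(q[...,1]>-.14)&(q[...,1]<-.03)
    print('bar',m.sum(),np.percentile(q[m],[2,50,98],axis=0).T.round(4).tolist() if m.any() else '')
s=robot.read_state();print((s['tcp_pos']-[t[0],t[1],t[3]])@M)
E
ls pics
```

```text
time: 16.3
tcp_pos: [0.3453, -0.3167, 0.2709]
eef_rot: [-0.362, 0.932, 0.0, -0.001]
wrist_force: [0.3, -0.7, -0.1]
finger_gap: 0.06
finger_force: 0.0
scene 326 [[-0.0599, -0.0317, -0.0203], [-0.1508, -0.1259, -0.0605], [0.033, 0.081, 0.0871]]
bar 288 [[0.0645, 0.0733, 0.0772], [-0.1282, -0.0877, -0.0377], [0.1972, 0.2092, 0.2128]]
side 224 [[-0.059, -0.0358, -0.0202], [-0.1508, -0.1297, -0.0611], [0.035, 0.0816, 0.0884]]
bar 176 [[0.0647, 0.0724, 0.0777], [-0.1278, -0.0877, -0.0387], [0.2032, 0.2101, 0.2137]]
[-0.05846051 -0.11538779  0.27211861]
crop_scene.png
crop_side.png
ov_scene.png
ov_side.png
scene_0.05.png
scene_13.30.png
scene_16.35.png
scene_4.20.png
side_0.10.png
side_16.40.png
wrist_12.25.png
wrist_4.15.png
```

The catch lies flat, with the tab at y ≈ -150 and z ≈ 0.08. On to the bar.

```bash
python3 -m jog '[{"dx":-0.007,"dy":-0.0325,"dz":0,"roll":0},{"dx":-0.007,"dy":-0.0325,"dz":0,"roll":0},{"dx":-0.007,"dy":-0.0325,"dz":0,"roll":0},{"dx":-0.006,"dy":-0.0325,"dz":0,"roll":0},{"dx":0,"dy":0,"dz":0,"roll":0},{"dx":0,"dy":0,"dz":0.03,"roll":0},{"dx":0,"dy":0,"dz":0.03,"roll":0},{"dx":0,"dy":0,"dz":0.025,"roll":0}]' && python3 -m jog '[{"dx":0,"dy":0,"dz":0,"roll":0},{"dx":0,"dy":0,"dz":0,"roll":0},{"dx":0,"dy":0,"dz":0,"roll":0},{"dx":0,"dy":0,"dz":0,"roll":0},{"dx":0,"dy":0,"dz":0,"roll":0},{"dx":0,"dy":0,"dz":0,"roll":0},{"dx":0,"dy":0,"dz":0,"roll":0},{"dx":0,"dy":0,"dz":0,"roll":0}]' 1; python3 - <<'E'
from h import *
s=robot.read_state(); t=np.load('pose.npy'); C,S=np.cos(t[2]),np.sin(t[2]); d=s['tcp_pos']-[t[0],t[1],t[3]]; print((d@np.array([[C,-S,0],[S,C,0],[0,0,1]])).round(4),s['joint_positions'].round(3))
E
```

```text
time: 17.4
tcp_pos: [0.4525, -0.3941, 0.1859]
eef_rot: [-0.362, 0.932, 0.0, -0.0]
wrist_force: [-0.0, 0.0, -0.5]
finger_gap: 0.0596
finger_force: 0.0
time: 18.4
tcp_pos: [0.4508, -0.3923, 0.1881]
eef_rot: [-0.362, 0.932, 0.003, -0.002]
wrist_force: [-11.4, 14.6, 5.2]
finger_gap: 0.0119
finger_force: 58.5
[ 0.0684 -0.0886  0.1889] [-0.382  0.039  0.006 -0.002 -1.544 -0.447]
```

The bar is gripped. I'll pull it along the arc in 0.1 rad steps.

```bash
python3 -m jog '[{"dx":0,"dy":0.0125,"dz":-0.0036,"roll":0},{"dx":0,"dy":0.0102,"dz":-0.0026,"roll":0},{"dx":-0.0003,"dy":0.0104,"dz":-0.0016,"roll":0},{"dx":-0.0003,"dy":0.0105,"dz":-0.0005,"roll":0},{"dx":-0.0003,"dy":0.0105,"dz":0.0005,"roll":0},{"dx":-0.0003,"dy":0.0104,"dz":0.0016,"roll":0},{"dx":-0.0003,"dy":0.0102,"dz":0.0026,"roll":0},{"dx":-0.0003,"dy":0.0099,"dz":0.0036,"roll":0}]' && python3 - <<'E'
from h import *
s=robot.read_state(); t=np.load('pose.npy'); C,S=np.cos(t[2]),np.sin(t[2]); M=np.array([[C,-S,0],[S,C,0],[0,0,1]]); print(((s['tcp_pos']-[t[0],t[1],t[3]])@M).round(4),(s['wrist_force']@M).round(1))
E
```

```text
time: 19.4
tcp_pos: [0.3976, -0.3316, 0.189]
eef_rot: [-0.362, 0.932, -0.002, 0.001]
wrist_force: [2.5, -5.9, 2.6]
finger_gap: 0.0119
finger_force: 59.2
[-0.0123 -0.0869  0.1898] [ 6.  -2.1  2.6]
```

```bash
python3 -m jog '[{"dx":-0.0003,"dy":0.0095,"dz":0.0046,"roll":0},{"dx":-0.0003,"dy":0.009,"dz":0.0055,"roll":0},{"dx":-0.0003,"dy":0.0084,"dz":0.0063,"roll":0},{"dx":0,"dy":0.004,"dz":0.0035,"roll":0},{"dx":0,"dy":0,"dz":0,"roll":0},{"dx":0,"dy":0,"dz":0,"roll":0},{"dx":0,"dy":0,"dz":0,"roll":0},{"dx":0,"dy":0,"dz":0,"roll":0}]' && python3 - <<'E'
from h import *
t=np.load('pose.npy'); C,S=np.cos(t[2]),np.sin(t[2]); M=np.array([[C,-S,0],[S,C,0],[0,0,1]])
for n in('scene','side'):
    p,d,c=grab(n); P=cloud(d,c); q=(P-[t[0],t[1],t[3]])@M
    m=(d>0)&(q[...,0]>-.065)&(q[...,0]<-.02)&(q[...,1]<-.06)&(q[...,1]>-.17)&(q[...,2]>.03)&(q[...,2]<.14)
    print(n,m.sum(),np.percentile(q[m],[2,50,98],axis=0).T.round(4).tolist())
cv2.imwrite('pics/end.png',cv2.resize(p[150:310,210:370,::-1],None,fx=3.7,fy=3.7,interpolation=cv2.INTER_CUBIC))
s=robot.read_state(); print(((s['tcp_pos']-[t[0],t[1],t[3]])@M).round(4),(s['wrist_force']@M).round(1),s['dq'].round(3),s['finger_force'])
E
```

```text
time: 20.4
tcp_pos: [0.3788, -0.31, 0.1716]
eef_rot: [-0.362, 0.932, -0.005, 0.002]
wrist_force: [4.5, -10.2, 8.6]
finger_gap: 0.0117
finger_force: 60.2
scene 338 [[-0.0591, -0.0322, -0.0202], [-0.1512, -0.1255, -0.0603], [0.0325, 0.0809, 0.0873]]
side 223 [[-0.0594, -0.0354, -0.0203], [-0.1516, -0.129, -0.0608], [0.035, 0.0819, 0.0874]]
[-0.0409 -0.0862  0.1724] [10.5 -3.7  8.7] [-0.001  0.001  0.002 -0.    -0.001 -0.   ] 60.19156336784363
```

View pics/end.png

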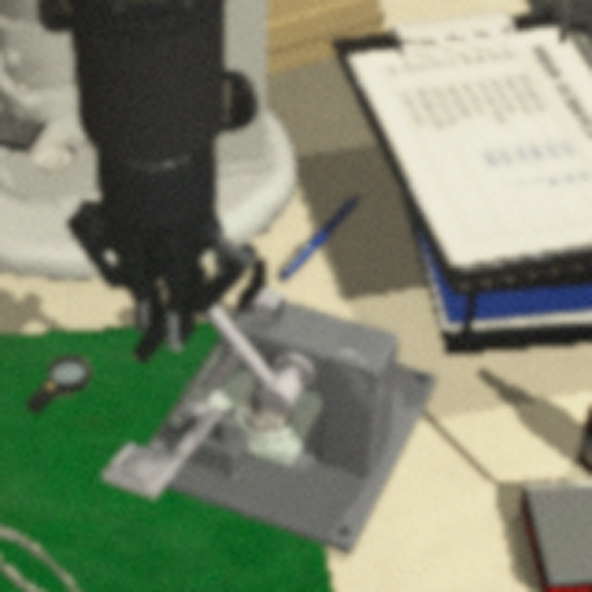

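The picture shows the lever pulled forward with the bar in the fingers at about (165,325), the catch flat at (150,470), and the loupe and red box where they were. I'm handing the job in while still holding the bar.

```bash
python3 -c "
from station import robot
print(robot.job_done())"
```

```text
the job is handed in; nothing more can be done
None
```

I handed the job in at about 20 s with the knob locked down, the catch folded flat, and the lever held at its stop with about 60 N on the bar. I never touched the tape roll, loupe or red box. The press force on the flange was not measured directly, and the hand-in returned no verdict.

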